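# Slip a test coupon under the spring clip of its holder

## Task

Load the steel test coupon into the blue-based coupon holder with the fingertips: with one fingertip press the clip's red thumb tab all the way down and hold it there while the other fingertip pushes the coupon from the mouth in beneath the raised jaw until it is fully home against the stops. Then let the tab up so that the jaw clamps the coupon, and take the hand clear. Do not pick up or tip the coupon, and leave everything else where it stands.

Things in the scene. Friction and masses are not known exactly. Their poses are not given: they have to be found in the camera images.
- holder: Coupon holder fixed to the worktop; blue base 74 x 128 x 8 mm. Origin on the worktop under the clip's hinge pin; z up, +y from the hinge to the mouth, -y from the hinge to the red tab, x along the pin (z = 34 mm). The coupon lies on an aluminium deck, top z = 24 mm, y = 8 to 63 mm, between rails 53 mm apart and 30 mm high. Stop faces at y = 8 mm. Hinge cheeks reach y = -6.5 mm, 41 mm high.
- notch (a point): Point on the holder at x = 0, y = 45, z = 24 mm, in the finger notch: from y = 27 mm outward the middle of the deck is cut away 34 mm wide (x = -17 to 17 mm), open at the outer end and down to the base plate at z = 8 mm, so a fingertip can come down behind the coupon and reach below it.
- coupon: Loose flat steel test coupon, 50 mm (its x) x 25 mm (its y) x 5 mm thick, 0.05 kg. Origin at the centre of its underside. It starts flat on the deck in the holder's mouth, roughly square between the rails, outside the jaw, centre 36.5 to 42.5 mm from the hinge along the holder's +y.
- coupon_home (a point): Point fixed on the holder: the centre of the coupon (half-way up its thickness) when it is fully home against the stops: y = 20.5 mm, z = 26.5 mm in the holder's frame. The coupon's outer edge is then at y = 33 mm.
- clip (a joint): Spring clip, a rocker on the hinge pin. 0: jaw on the bare deck; grows as the red tab is pressed, to a hard stop at 0.42 rad (tab fully down). Below 0.27 rad the jaw's foot (y = 17 to 22 mm, 20 mm wide) blocks the coupon; on a coupon that is home it rests at about 0.26. Fully down takes 5 N at the tab's end to 10 N near the hinge; it springs back when let go.
- tab_top (a point): Middle of the top of the red tab (46 mm along y, 26 mm wide), moves with the clip. Released, the tab slopes from z = 25 mm near the hinge up to 43 mm. Fully down it is level, top at z = 19 mm, y = -10 to -56 mm; a fingertip can slide along it and keep it down. Two level fingertips can so press the tab and, in the notch, stand lower than the coupon's underside behind it.
- spare_coupon: Loose brass coupon of the same size lying on the worktop near the holder; a bystander.
- petri: Low glass dish, 67 mm across, 14 mm high; a bystander. Origin at the centre of its underside.
- stopper: Glass stopper, 68 mm across, 37 mm high; a bystander. Origin at the centre of its underside.
- flask_a: Conical glass flask, 68 mm across, 127 mm high; a bystander. Origin at the centre of its underside.
- flask_b: Conical glass flask, 68 mm across, 127 mm high; a bystander. Origin at the centre of its underside.
- small_beaker: Small glass beaker, 60 mm across, 71 mm high; a bystander. Origin at the centre of its underside.
- bottle: Small white plastic bottle with a screw cap, 52 mm across, 113 mm high; a bystander. Origin at the centre of its underside.
There are look-alikes about, which are no part of the job. What is meant by the coupon is not purple or turquoise, and is the smaller of those in its own colour.

How it is judged:
By the outcome, as a careful person would: the job done as asked, in the order asked, and still so for the second after the job is handed in, with the robot touching nothing.
It also fails if it takes over 43 s, if anything falls off the work surface, if the arm or the gripper's body presses on something with over 40 N, if the wrist force passes 120 N, or if a joint passes its speed limit or range.

## Robot

A 6-joint arm with a two-finger parallel gripper is mounted at the origin on a cart in front of the work surface, level with it; the furniture and walls round the work are solid. World frame = base frame: x ahead of the robot, y to its left, z up, the work surface at z = 0. Lengths are in m, angles in degrees, forces in N, time in s.
With the tool pointing down it reaches from about 0.35 to 0.975 m from the base axis. Payload 7.1 kg.
Tool frame: the origin (TCP) lies between the finger pads; the fingertips stand 14 mm ahead of it and the grasp point (between the pads) lies 5 mm behind it; z points along the fingers, x is the direction in which the jaws open and shut, and the axes are right-handed (so a half turn about z gives the same grasp; the last joint's range is limited). The gripper opens to 88 mm and grips with 3 to 60 N. Pads are 20 mm wide; open, the fingers measure 115 mm over their backs; the gripper's body (75 mm by 178 mm) begins 61 mm behind the grasp point.
Start: joints at [-65.776, 24.242, 93.386, -0, 62.372, -1.089], TCP at [0.267, -0.565, 0.237] pointing down, gripper open.
Joint ranges: [-172.04, 172.04], [-51.8, 120.97], [4.93, 147.93], [-75.15, 255.16], [6.16, 154.13], [-145.62, 145.62]. Speed limits (degrees/s): [136.94, 136.94, 172.46, 180, 180, 180].

## Interface

Orientations are given as [roll, pitch, yaw] about the fixed x, y, z axes, in that order (R = Rz(yaw) Ry(pitch) Rx(roll)).
In Python, from workcell import bot gives the robot as it stands.
- The arm moves only by the tool arm_command, never from a script. Its argument "deltas" is a list of rows, each a list of 7 numbers: the gripper's target within -1 to 1 (fully open at 1, half-way at 0, shut at -1), then the shift along the tool's x, y, z scaled (see below), then the turn, a rotation vector about the tool's x, y, z scaled (see below). In form: [[gripper, x, y, z, rx, ry, rz], ...]. A call has 1 to 8 rows; each row shifts and turns the pose as measured when the row begins, along the tool's axes as they then stand; what a row does not reach is not made up. The controller multiplies each number of a shift by 300 mm and each number of a turn by 90 degrees. A row lasts 1/8 s, in which the tool goes at most 62.5 mm and 10.7 degrees, less where a joint would pass 70% of its speed; a pose out of reach is approached as far as the arm can. A call with a number of a shift or a turn outside -1 to 1 is refused whole. A call with a gripper value outside its range is refused whole. The fingers move at their own pace and stop on an object; the grip force is fixed at half the most. Time passes only in rows, so rows that do not move let the fingers close. It gives the time, the measured TCP pose, the force and the opening at its end, in the units of the state.
- bot.read_state(): the state, without advancing time (a new reading comes with each control period).
- bot.capture(name): name is "scene" or "top"; returns the picture (384x512x3 uint8, blue, green, red); there is no depth.
- bot.camera_params(name): a dict with "fov_y" (degrees; the focal length in pixels is half the picture's height over the tangent of half this angle, whatever the lens; pixels are square), "cx", "cy" (the principal point, pixels), "R" (3x3) and "t" (3): a world point X has camera coordinates R X + t. Camera axes: x right, y down, z forward; pixel columns grow to the right and rows downward; lengths in m; the calibration is good to about 2 mm. A picture is of the moment at which its call begins. camera_params takes no time and is no camera call.
- bot.job_done(): hands the job in, once; it reports no verdict.
The state is a dict: "time_s": time; "q": joint angles; "qd": joint speeds; "joint_efforts": joint torques, N m; "tool_pos": TCP position; "tool_rot": TCP orientation; "wrist_force": force on the tool from outside, world axes, zero at the start; "wrist_torque": the same for the moment, N m; "finger_gap": finger opening in m.
Only numpy, scipy, OpenCV 4.12 (cv2) and the standard library are available. Lean on these libraries where they do the work, as an engineer would, in place of code of your own. Each camera call takes 0.05 s, during which the arm holds its last target.

## Working session

There is one attempt and no reset: what is moved stays moved. The work goes in short steps, Python scripts to look and compute and a tool call to move; the robot and the scene stay as the last step left them, time stands still between calls to the robot, and variables do not carry over. Pictures are saved under pics/ and viewed, and the job is handed in when it is done.

Besides the shell and the picture viewer there is one more tool, called after "Request:" by a JSON object that holds its "fn" and its "kwargs". arm_command: Moves the arm, as the interface text tells. Its arguments: {"type":"object","properties":{"deltas":{"type":"array"}},"required":["deltas"]}

```bash
mkdir -p pics
python3 - <<'E'
from workcell import bot
import cv2,json
for n in("scene","top"):
    im=bot.capture(n); cv2.imwrite(f"pics/{n}0.png",im)
    p=bot.camera_params(n); print(n,p)
s=bot.read_state(); print(s)
E
```

```text
scene {'fov_y': 47.448380623418835, 'cx': 247.47496562249302, 'cy': 185.35936786452248, 'R': array([[-0.73612659, -0.67659167,  0.01847609],
       [-0.49177353,  0.51589128, -0.70143779],
       [ 0.46505531, -0.52543306, -0.71249116]]), 't': array([0.38006754, 0.27042062, 0.93795865])}
top {'fov_y': 45.381179408899484, 'cx': 254.18763280993898, 'cy': 198.99495576102314, 'R': array([[-3.43645716e-03, -9.99992877e-01, -1.56103920e-03],
       [-9.85287181e-01,  3.65265465e-03, -1.70867870e-01],
       [ 1.70872355e-01,  9.50891794e-04, -9.85292715e-01]]), 't': array([0.03360538, 0.49270015, 1.49558445])}
{'time_s': 0.1, 'q': array([-6.57737205e+01,  2.42781326e+01,  9.34255096e+01, -1.56788672e-05,
        6.23735470e+01, -1.08974017e+00]), 'qd': array([-0.03706835, -0.04647876, -0.01154838,  0.04741837,  0.06175185,
       -0.03390265]), 'joint_efforts': array([-1.07766675e-03, -5.45616782e+01, -2.74326181e+01,  6.44026673e-02,
        1.87895430e-02, -2.14724741e-05]), 'tool_pos': array([ 0.26707439, -0.56453914,  0.23601094]), 'tool_rot': array([-1.79998546e+02,  7.71754562e-02, -6.46839720e+01]), 'wrist_force': array([-0.83742793,  0.08029027,  0.19225967]), 'wrist_torque': array([ 0.01183551,  0.05224381, -0.02013971]), 'finger_gap': 0.08752056788974767}
```

View pics/scene0.png

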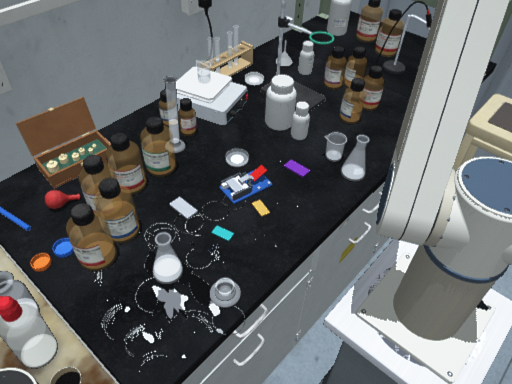

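View pics/top0.png

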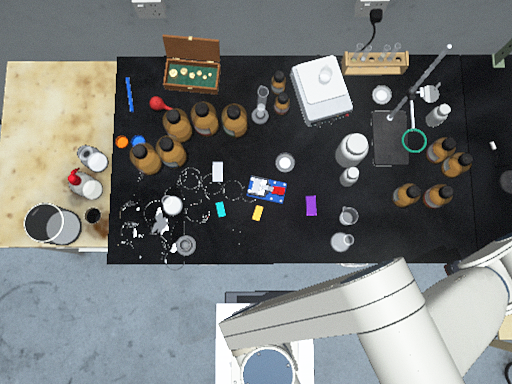

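The scene view shows the holder near (245,184), with the red tab at (260,172). In the top view it is near (266,189). Possible mix-ups for the coupon, in top-view pixels:
- The steel plate in the holder, about (257,188).
- The larger pale plate at (217,171).
- Brass at (258,213), turquoise at (221,209) and purple at (311,205).

I choose the steel plate in the holder's mouth, and I'll check it in a close crop.

Run:
```python
import cv2,numpy as np
a=cv2.imread("pics/scene0.png")[155:215,205:285]; b=cv2.imread("pics/top0.png")[155:225,205:295]
cv2.imwrite("pics/c1.png",cv2.resize(a,None,fx=9,fy=9,interpolation=cv2.INTER_CUBIC))
cv2.imwrite("pics/c2.png",cv2.resize(b,None,fx=8,fy=8,interpolation=cv2.INTER_CUBIC))
```

```text
(no output)
```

View pics/c1.png

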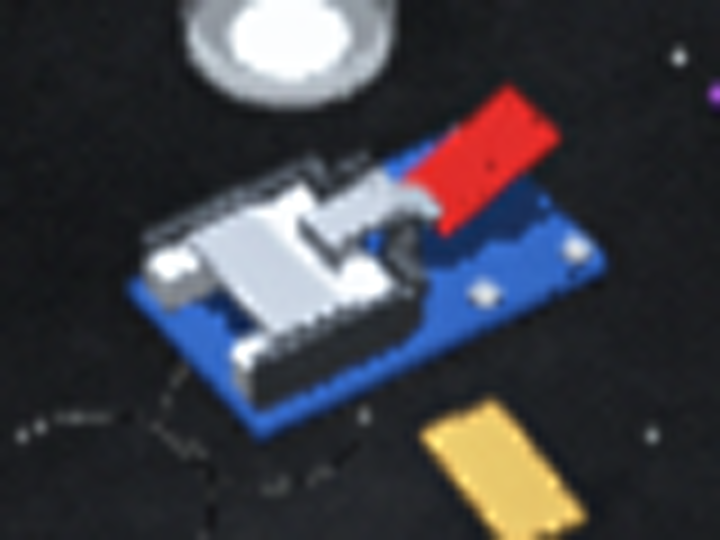

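View pics/c2.png

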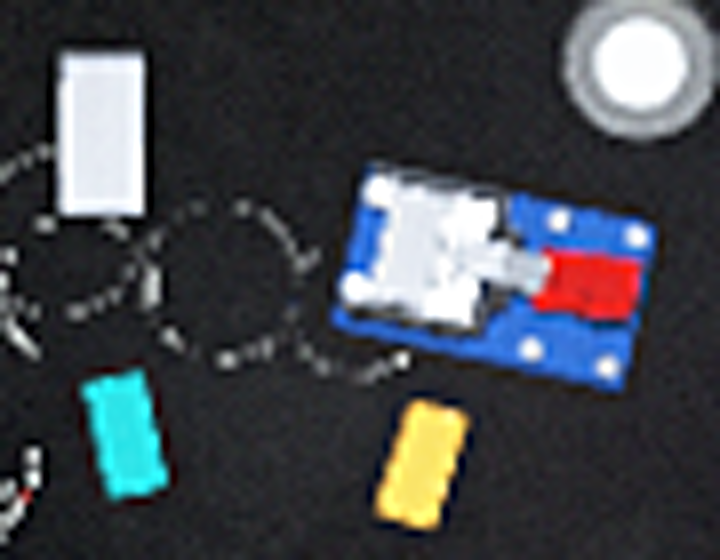

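```bash
cat > h.py <<'E'
import numpy as np,cv2
from workcell import bot
P={n:bot.camera_params(n) for n in("scene","top")}
def cam(n):
    p=P[n];return p['R'],p['t'],192/np.tan(np.radians(p['fov_y']/2)),p['cx'],p['cy']
def toplane(n,uv,z):
    R,t,f,cx,cy=cam(n);C=-R.T@t
    uv=np.atleast_2d(uv).astype(float)
    d=np.c_[(uv[:,0]-cx)/f,(uv[:,1]-cy)/f,np.ones(len(uv))]@R
    return C+d*((z-C[2])/d[:,2])[:,None]
def proj(n,X):
    R,t,f,cx,cy=cam(n);c=np.atleast_2d(X)@R.T+t
    return np.c_[c[:,0]/c[:,2]*f+cx,c[:,1]/c[:,2]*f+cy]
E
python3 - <<'E'
from h import *
np.set_printoptions(precision=4,suppress=True)
for n in P: R,t,*_=cam(n); print(n,-R.T@t)
for n,box in(("top",(240,165,295,210)),("scene",(212,160,280,208))):
    im=cv2.imread(f"pics/{n}0.png");x0,y0,x1,y1=box
    hsv=cv2.cvtColor(im[y0:y1,x0:x1],cv2.COLOR_BGR2HSV)
    H,S,V=cv2.split(hsv)
    blue=((abs(H.astype(int)-109)<14)&(S>110)&(V>60)).astype('u1' if 0 else np.uint8)
    red=(((H<8)|(H>172))&(S>130)&(V>90)).astype(np.uint8)
    for nm,m in(("blue",blue),("red",red)):
        k,l,st,_=cv2.connectedComponentsWithStats(m)
        if nm=="red": m=(l==1+np.argmax(st[1:,4])).astype(np.uint8)
        pts=np.argwhere(m)[:,::-1].astype(np.int32)
        hull=cv2.convexHull(pts)
        ap=cv2.approxPolyDP(hull,1.5,True)[:,0]+[x0,y0]
        print(n,nm,m.sum(),(pts.mean(0)+[x0,y0]),ap.tolist())
        if nm=="blue": 
            W=toplane(n,hull[:,0]+[x0,y0],.008)[:,:2]
            r=cv2.minAreaRect((W*1000).astype(np.float32));print(r)
            print(cv2.boxPoints(r))
        else:print(toplane(n,pts.mean(0)+[x0,y0],.0337))
E
```

```text
scene [-0.0234  0.6105  0.8509]
top [0.23   0.0304 1.5578]
top blue 324 [269.4136 191.7593] [[286, 183], [282, 203], [246, 195], [250, 176]]
((533.4501953125, -9.979072570800781), (130.38839721679688, 76.67672729492188), 76.96227264404297)
[[481.3928 -64.8438]
 [556.093  -82.1415]
 [585.5076  44.8857]
 [510.8074  62.1834]]
top red 83 [278.3133 190.3855] [[284, 192], [282, 194], [272, 193], [273, 186], [284, 188]]
[[ 0.5236 -0.0498  0.0337]]
scene blue 418 [248.5526 188.1029] [[272, 183], [235, 203], [219, 187], [252, 170], [264, 175]]
((531.435791015625, -8.074134826660156), (130.4228973388672, 77.29785919189453), 77.47212219238281)
[[479.5617 -63.3494]
 [555.0192 -80.1165]
 [583.3098  47.2011]
 [507.8524  63.9682]]
scene red 128 [258.5938 171.7891] [[266, 169], [254, 180], [251, 174], [261, 164]]
[[ 0.5231 -0.051   0.0337]]
```

Run:
```python
from h import *
np.set_printoptions(precision=1,suppress=True)
a=np.radians(77.2);u=np.array([np.cos(a),np.sin(a)]);v=np.array([u[1],-u[0]]);O=np.array([.5313,-.0151])
def hf(n,uv,z):
    d=toplane(n,uv,z)[:,:2]-O; return np.c_[d@v,d@u]*1000
# zoomed crop pixel -> orig
s=lambda p:(np.array(p)+.5)/9-.5+[205,155]
t=lambda p:(np.array(p)+.5)/8-.5+[205,155]
print("coupon outer edge scene",hf("scene",s([[195,240],[270,335]]),.029))
print("coupon inner edge? scene",hf("scene",s([[235,208],[300,190]]),.029))
print("rail near end top corners scene",hf("scene",s([[150,262],[235,350]]),.030))
print("coupon outer top",hf("top",t([[400,200],[378,290]]),.029))
print("base scene",hf("scene",s([[130,285],[262,430],[605,262]]),.008))
print("base top",hf("top",t([[370,165],[655,220],[622,388],[335,322]]),.008))
for n,b,f in(("scene",(214,160,274,208),13),("top",(244,170,292,208),16)):
    im=cv2.imread(f"pics/{n}0.png")[b[1]:b[3],b[0]:b[2]]
    im=cv2.resize(im,None,fx=f,fy=f,interpolation=cv2.INTER_NEAREST)
    im=np.clip(255*(im/255.)**1.5,0,255).astype(np.uint8)
    cv2.imwrite(f"pics/z_{n}.png",im)
```

```text
coupon outer edge scene [[ 21.9  53.3]
 [-22.8  56.2]]
coupon inner edge? scene [[26.7 36. ]
 [22.4 15.6]]
rail near end top corners scene [[ 20.7  69.7]
 [-23.   68.4]]
coupon outer top [[ 20.1  51.2]
 [-19.9  51.8]]
base scene [[ 34.5  68.7]
 [-36.5  68.1]
 [-36.6 -56. ]]
base top [[ 36.9  68.2]
 [ 39.9 -57. ]
 [-34.9 -58.3]
 [-33.7  67.7]]
```

View pics/z_scene.png

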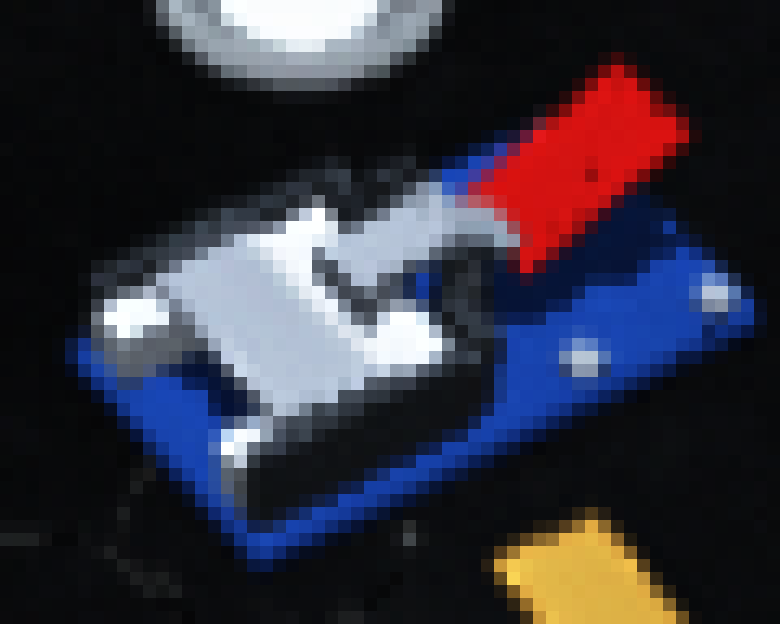

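View pics/z_top.png

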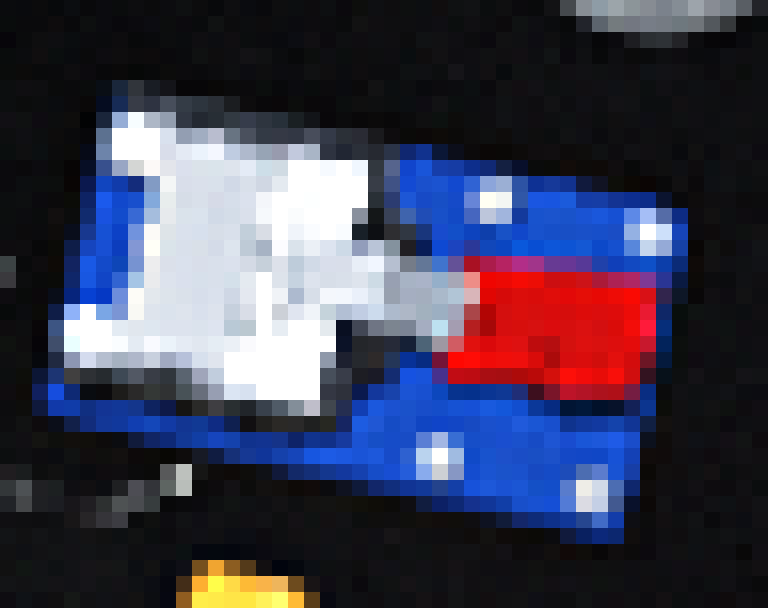

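```bash
cat >> h.py <<'E'
a=np.radians(77.2);u=np.array([np.cos(a),np.sin(a)]);v=np.array([u[1],-u[0]]);O=np.array([.5313,-.0151])
def hf(n,uv,z):
    d=toplane(n,uv,z)[:,:2]-O; return np.c_[d@v,d@u]*1000
def z13(p): return (np.array(p)+.5)/13-.5+[214,160]
def z16(p): return (np.array(p)+.5)/16-.5+[244,170]
E
python3 - <<'E'
from h import *
np.set_printoptions(precision=1,suppress=True)
print("coup outer, scene",hf("scene",z13([[165,275],[262,408]]),.029))
print("coup inner scene",hf("scene",z13([[255,240],[365,375]]),.029))
print("deck front scene",hf("scene",z13([[104,325],[130,348],[225,470]]),.024))
print("coup outer top",hf("top",z16([[170,150],[150,300]]),.029))
print("coup inner top",hf("top",z16([[258,195],[228,370]]),.029))
print("deck front top",hf("top",z16([[108,130],[65,330]]),.024))
print("tab end top",hf("top",z16([[662,275],[640,400]]),.043),"scene",hf("scene",z13([[617,58],[690,135]]),.043))
print("tab near top",hf("top",z16([[468,265],[445,375]]),.0244),"scene",hf("scene",z13([[470,190],[525,270]]),.0244))
E
```

```text
coup outer, scene [[ 23.6  52.2]
 [-19.   56.4]]
coup inner scene [[ 22.   31.2]
 [-22.8  34. ]]
deck front scene [[ 22.6  67.7]
 [ 14.1  66.8]
 [-25.2  69.3]]
coup outer top [[ 22.1  53. ]
 [-10.6  50.1]]
coup inner top [[ 16.6  32.6]
 [-21.7  30.7]]
deck front top [[ 24.5  67.2]
 [-19.9  66.5]]
tab end top [[ 15.4 -54.5]
 [-11.8 -55.5]] scene [[ 13.6 -54.3]
 [-13.8 -53.1]]
tab near top [[ 12.4 -14.1]
 [-11.9 -14.4]] scene [[ 13.5 -17.1]
 [-12.3 -13. ]]
```

The crop confirms my choice: the coupon is the grey plate between the white deck parts, with its outer edge at z_scene (165,275)–(262,408). The turquoise, purple and brass plates and the larger pale plate lie outside the holder. After correcting against the deck and tab ends, the hinge is at about (0.532, -0.013), +y points at 77.2°, and the coupon's outer edge is at y ≈ 50 mm.

My plan is to hold a constant 75 mm gap and start with the outer pad at y ≈ 58. I'll press down, then slide about 25 mm along -y.

Request:
{"fn": "arm_command", "kwargs": {"deltas": [[0.7,-0.106,-0.129,0,0,0,0],[0.7,-0.106,-0.129,0,0,0,0],[0.7,-0.106,-0.129,0,0,0,0],[0.7,-0.106,-0.129,0,0,0,0],[0.7,-0.106,-0.129,0,0,0,0],[0.7,-0.106,-0.129,0,0,0,0],[0.7,-0.106,-0.129,0,0,0,0],[0.7,-0.106,-0.129,0,0,0,0]]}}

```text
time_s: 1.1
tool_pos: [0.4411, -0.1938, 0.2342]
tool_rot: [180.0, 0.2, -65.1]
wrist_force: [-0.1, -0.0, -0.5]
finger_gap: 0.0747
```

Request:
{"fn": "arm_command", "kwargs": {"deltas": [[0.7,0,0,0,0,0,0.1],[0.7,0,0,0,0,0,0.1],[0.7,0,0,0,0,0,0.1],[0.7,0,0,0,0,0,0.1],[0.7,0,0,0,0,0,0.05],[0.7,0,0,0,0,0,0]]}}

```text
time_s: 1.85
tool_pos: [0.4413, -0.1889, 0.2327]
tool_rot: [179.6, 0.2, -106.4]
wrist_force: [-0.7, -0.5, 0.6]
finger_gap: 0.0744
```

```bash
cat > d.py <<'E'
import sys
from h import *
from scipy.spatial.transform import Rotation as Ro
O=np.array([.5323,-.0128])
def st():
    s=bot.read_state();p=s['tool_pos'];d=p[:2]-O
    g=s['finger_gap']*500; yc=d@u*1000
    print("t",round(s['time_s'],2),"rot",s['tool_rot'].round(2),"TCP",p.round(4),"holder x %.1f yc %.1f tipz %.1f outer face %.1f tab face %.1f"%(d@v*1000,yc,p[2]*1000-14,yc+g,yc-g),"F",s['wrist_force'].round(1),"gap",round(s['finger_gap']*1000,1))
    return s
def to(x,y,tipz,yaw=-102.8):
    s=st();p=s['tool_pos'];T=np.r_[O+(x*v+y*u)/1000,tipz/1000+.014]
    R=Ro.from_euler('xyz',s['tool_rot'],degrees=True)
    sh=R.inv().apply(T-p); G=Ro.from_euler('xyz',[180,0,yaw],degrees=True)
    print("shift mm",(sh*1000).round(1),"units",(sh/.3).round(4),"turn units",((R.inv()*G).as_rotvec(degrees=True)/90).round(4))
E
python3 -c "
from d import *
to(0,20.6,86)"
```

```text
t 1.85 rot [ 179.63    0.18 -106.43] TCP [ 0.4413 -0.1889  0.2327] holder x -49.8 yc -191.8 tipz 218.7 outer face -154.7 tab face -229.0 F [-0.7 -0.5  0.6] gap 74.4
shift mm [-214.7  -37.1  133.2] units [-0.7158 -0.1237  0.4438] turn units [ 0.0041  0.0021 -0.0403]
```

Request:
{"fn": "arm_command", "kwargs": {"deltas": [[0.7,-0.1,-0.01,0,0.004,0.002,-0.04],[0.7,-0.12,-0.022,0,0,0,0],[0.7,-0.12,-0.022,0.03,0,0,0],[0.7,-0.12,-0.022,0.06,0,0,0],[0.7,-0.12,-0.022,0.06,0,0,0],[0.7,-0.1,-0.02,0.06,0,0,0],[0.7,-0.03,0,0.06,0,0,0],[0.7,0,0,0,0,0,0]]}}

```text
time_s: 2.85
tool_pos: [0.5263, 0.0166, 0.1492]
tool_rot: [-180.0, -0.0, -101.9]
wrist_force: [-0.1, -1.1, 0.4]
finger_gap: 0.0747
```

```bash
python3 -c "
from d import *
to(0,20.6,60)
for n in ('scene','top'):
  im=bot.capture(n); cv2.imwrite(f'pics/{n}1.png',im)
  c=im[140:220,190:300]; cv2.imwrite(f'pics/{n}1c.png',cv2.resize(c,None,fx=7,fy=7,interpolation=cv2.INTER_CUBIC))
"
```

```text
t 2.85 rot [-1.7995e+02 -2.0000e-02 -1.0187e+02] TCP [0.5263 0.0166 0.1492] holder x -12.3 yc 27.3 tipz 135.2 outer face 64.6 tab face -10.0 F [-0.1 -1.1  0.4] gap 74.7
shift mm [  6.9 -12.2  75.2] units [ 0.0229 -0.0406  0.2506] turn units [-0.0005 -0.0003  0.0103]
```

View pics/scene1c.png

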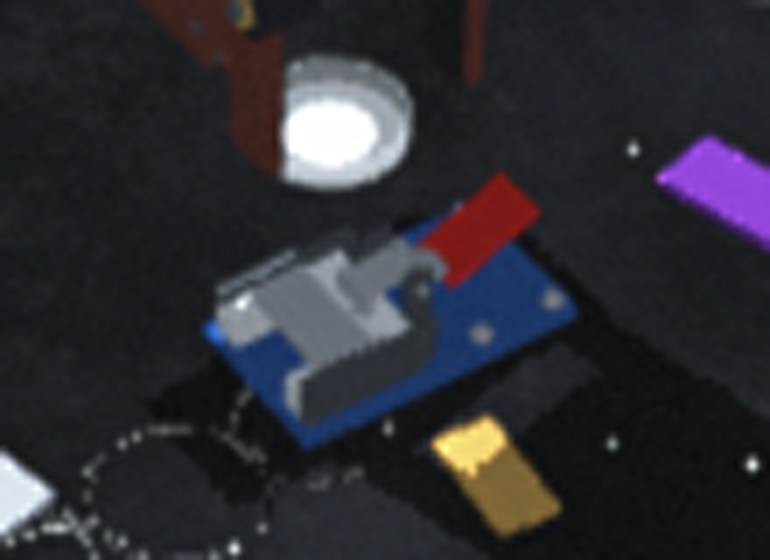

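The coupon now shows clearly in the gripper's shade. Its outer edge runs (257,285)–(308,363) in this crop, and the fingers are above.

Request:
{"fn": "arm_command", "kwargs": {"deltas": [[0.7,0.023,-0.041,0.06,0,0,0.01],[0.7,0,0,0.06,0,0,0],[0.7,0,0,0.06,0,0,0],[0.7,0,0,0.03,0,0,0],[0.7,0,0,0,0,0,0]]}}

```text
time_s: 3.58
tool_pos: [0.5391, 0.0041, 0.0885]
tool_rot: [-179.5, 0.1, -102.9]
wrist_force: [-0.4, -0.0, 0.2]
finger_gap: 0.0746
```

```bash
python3 -c "
from d import *
np.set_printoptions(precision=1,suppress=True)
import h
h.O[:]=O
s=lambda p:(np.array(p)+.5)/7-.5+[190,140]
print('coupon',hf('scene',s([[257,285],[308,363]]),.029),'inner',hf('scene',s([[400,325]]),.029))
print('deck front',hf('scene',s([[217,312],[245,347],[288,380]]),.024))
print('tab end',hf('scene',s([[503,172],[542,212]]),.043))
to(0,20.6,48)
for n in ('scene','top'):
  im=bot.capture(n); cv2.imwrite(f'pics/{n}2.png',im)
  c=im[140:220,190:300]; cv2.imwrite(f'pics/{n}2c.png',cv2.resize(c,None,fx=7,fy=7,interpolation=cv2.INTER_CUBIC))
"
```

```text
coupon [[ 24.3  48.8]
 [-20.8  55.2]] inner [[-23.4  15.5]]
deck front [[ 24.8  66.6]
 [  3.3  67.7]
 [-20.   63.6]]
tab end [[ 12.  -57.4]
 [-14.6 -56.6]]
t 3.58 rot [-179.6    0.1 -103. ] TCP [0.5 0.  0.1] holder x 2.9 yc 18.0 tipz 74.5 outer face 55.3 tab face -19.3 F [-0.4 -0.   0.2] gap 74.6
shift mm [-2.5  3.1 26.5] units [-0.   0.   0.1] turn units [-0.  0. -0.]
```

View pics/scene2c.png

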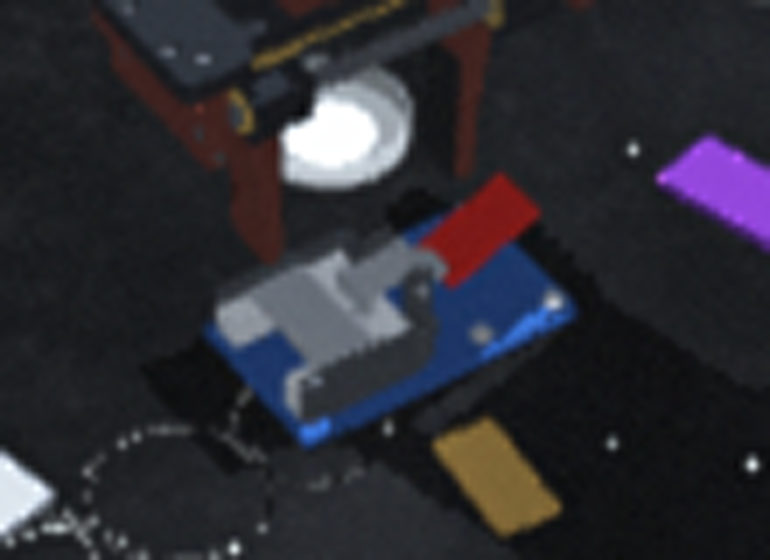

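Request:
{"fn": "arm_command", "kwargs": {"deltas": [[0.7,-0.012,0.01,0.03,0,0,0],[0.7,0,0,0.03,0,0,0],[0.7,0,0,0,0,0,0]]}}

```text
time_s: 4.05
tool_pos: [0.5381, 0.0089, 0.0711]
tool_rot: [-179.4, 0.1, -102.9]
wrist_force: [-0.0, -0.9, 0.6]
finger_gap: 0.0749
```

```bash
sed -i '2a np.set_printoptions(precision=4,suppress=True)' d.py; python3 -c "
from d import *
to(0,21.7,40)
for n in ('scene','top'):
  im=bot.capture(n); cv2.imwrite(f'pics/{n}3.png',im)
  c=im[140:220,190:300]; cv2.imwrite(f'pics/{n}3c.png',cv2.resize(c,None,fx=7,fy=7,interpolation=cv2.INTER_CUBIC))
"
```

```text
t 4.05 rot [-179.37    0.1  -102.92] TCP [0.5381 0.0089 0.0711] holder x 0.9 yc 22.5 tipz 57.1 outer face 59.9 tab face -15.0 F [-0.  -0.9  0.6] gap 74.9
shift mm [ 0.8  1.1 17.1] units [0.0027 0.0036 0.0569] turn units [-0.007   0.0012 -0.0014]
```

View pics/scene3c.png

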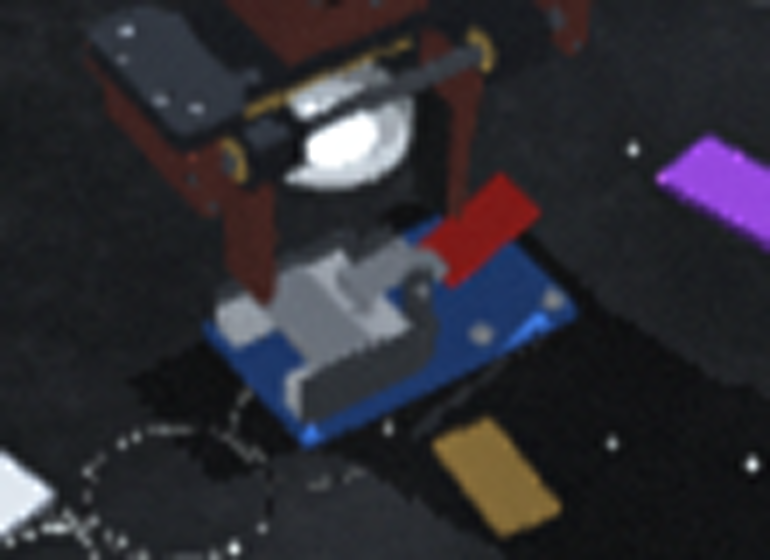

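The fingers line up with the notch and the tab. The outer tip is at (265,300) in the crop, above the coupon's outer edge line, and it will come down toward the notch. I'm descending.

Request:
{"fn": "arm_command", "kwargs": {"deltas": [[0.7,0.002,0.003,0.03,-0.007,0.001,0],[0.7,0,0,0.03,0,0,0],[0.7,0,0,0,0,0,0]]}}

```text
time_s: 4.53
tool_pos: [0.5378, 0.0083, 0.0525]
tool_rot: [-180.0, 0.0, -102.9]
wrist_force: [0.2, -0.6, 0.4]
finger_gap: 0.0745
```

```bash
python3 -c "
from d import *
to(0,21.7,18.5)
for n in ('scene','top'):
  im=bot.capture(n); cv2.imwrite(f'pics/{n}4.png',im)
  c=im[140:220,190:300]; cv2.imwrite(f'pics/{n}4c.png',cv2.resize(c,None,fx=7,fy=7,interpolation=cv2.INTER_CUBIC))
"
```

```text
t 4.53 rot [-179.97    0.02 -102.93] TCP [0.5378 0.0083 0.0525] holder x 0.7 yc 21.8 tipz 38.5 outer face 59.1 tab face -15.4 F [ 0.2 -0.6  0.4] gap 74.5
shift mm [ 0.1  0.7 20. ] units [0.0005 0.0023 0.0666] turn units [-0.0003  0.0002 -0.0015]
```

View pics/scene4c.png

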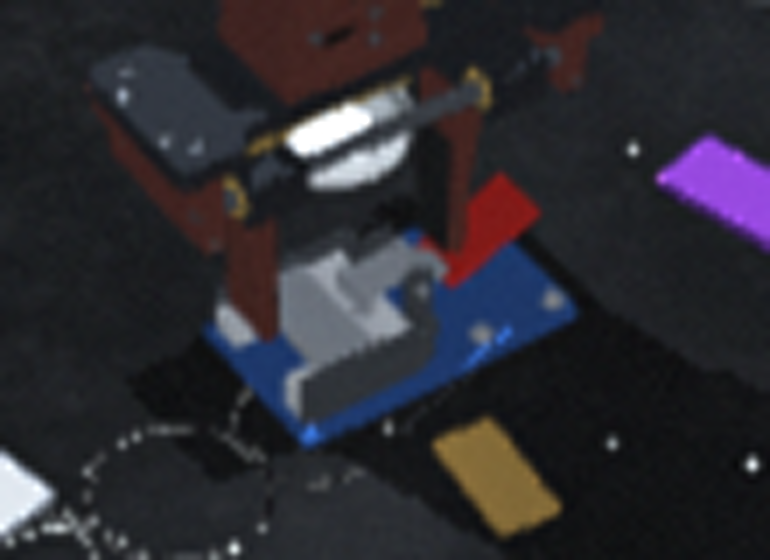

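Request:
{"fn": "arm_command", "kwargs": {"deltas": [[0.7,0,0.001,0.025,0,0,0],[0.7,0,0.001,0.025,0,0,0],[0.7,0,0,0,0,0,0]]}}

```text
time_s: 5.0
tool_pos: [0.5389, 0.0081, 0.0384]
tool_rot: [-179.8, 0.0, -102.9]
wrist_force: [-2.2, -3.0, 7.0]
finger_gap: 0.0746
```

```bash
python3 -c "
from d import *
to(0,21.7,18.5)"
```

```text
t 5.0 rot [-179.76    0.03 -102.89] TCP [0.5389 0.0081 0.0384] holder x 1.8 yc 21.8 tipz 24.4 outer face 59.2 tab face -15.5 F [-2.2 -3.   7. ] gap 74.6
shift mm [0.1 1.8 5.9] units [0.0005 0.006  0.0197] turn units [-0.0027  0.0003 -0.001 ]
```

Request:
{"fn": "arm_command", "kwargs": {"deltas": [[0.7,0,0.004,0.015,-0.002,0,0],[0.7,0,0,0.01,0,0,0],[0.7,0,0,0,0,0,0]]}}

```text
time_s: 5.38
tool_pos: [0.539, 0.008, 0.0335]
tool_rot: [-179.8, 0.0, -102.9]
wrist_force: [-2.4, -1.8, 8.4]
finger_gap: 0.0749
```

```bash
python3 -c "
from d import *
to(0,21.7,18.5)
for n in ('scene','top'):
  im=bot.capture(n); cv2.imwrite(f'pics/{n}5.png',im)
  c=im[140:220,190:300]; cv2.imwrite(f'pics/{n}5c.png',cv2.resize(c,None,fx=7,fy=7,interpolation=cv2.INTER_CUBIC))
"
```

```text
t 5.38 rot [-179.79    0.01 -102.87] TCP [0.539  0.008  0.0335] holder x 1.9 yc 21.8 tipz 19.5 outer face 59.2 tab face -15.6 F [-2.4 -1.8  8.4] gap 74.9
shift mm [0.1 2.  0.9] units [0.0003 0.0065 0.0031] turn units [-0.0023  0.0001 -0.0008]
```

View pics/scene5c.png

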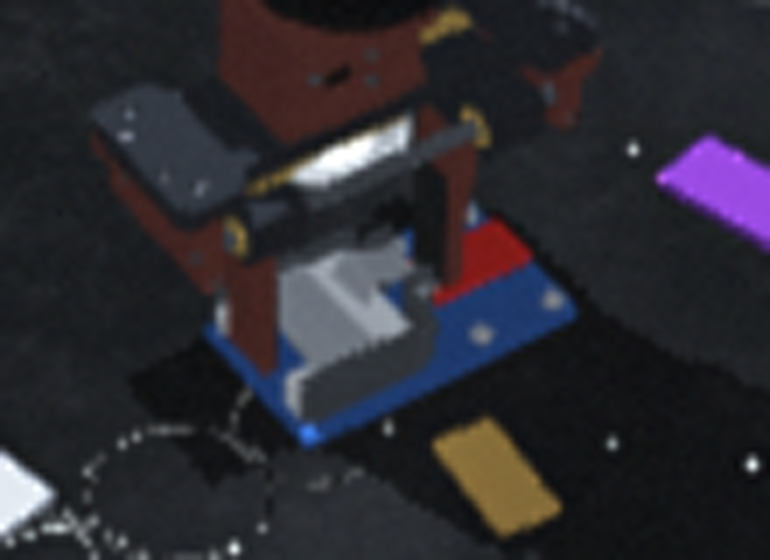

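The tab is nearly level and the outer tip stands in the notch at (265,365). I'll press on to the hard stop.

Request:
{"fn": "arm_command", "kwargs": {"deltas": [[0.7,0,0.003,0.006,0,0,0],[0.7,0,0,0.004,0,0,0],[0.7,0,0,0.003,0,0,0]]}}

```text
time_s: 5.85
tool_pos: [0.5391, 0.0081, 0.0332]
tool_rot: [-179.7, 0.0, -102.9]
wrist_force: [-2.6, 1.1, 13.4]
finger_gap: 0.0748
```

```bash
python3 -c "
from d import *
to(0,21.7,18.5)"
```

```text
t 5.85 rot [-179.66    0.01 -102.87] TCP [0.5391 0.0081 0.0332] holder x 2.0 yc 21.9 tipz 19.2 outer face 59.3 tab face -15.5 F [-2.6  1.1 13.4] gap 74.8
shift mm [0.2 2.  0.7] units [0.0008 0.0067 0.0023] turn units [-0.0038  0.0002 -0.0008]
```

Request:
{"fn": "arm_command", "kwargs": {"deltas": [[0.7,0.012,0.003,0.005,0,0,0],[0.7,0.012,0.002,0.005,0,0,0],[0.7,0.012,0.002,0.005,0,0,0],[0.7,0.012,0.002,0.005,0,0,0]]}}

```text
time_s: 6.35
tool_pos: [0.5398, 0.0019, 0.0338]
tool_rot: [-179.0, 0.7, -103.1]
wrist_force: [-0.9, 12.5, 15.4]
finger_gap: 0.0746
```

```bash
python3 -c "
from d import *
to(0,-5,18.5)"
```

```text
t 6.35 rot [-178.98    0.67 -103.13] TCP [0.5398 0.0019 0.0338] holder x 4.0 yc 15.9 tipz 19.8 outer face 53.2 tab face -21.3 F [-0.9 12.5 15.4] gap 74.6
shift mm [21.   3.9  1. ] units [0.0699 0.0131 0.0032] turn units [-0.0114  0.0074 -0.0037]
```

Request:
{"fn": "arm_command", "kwargs": {"deltas": [[0.7,0.012,0.012,0.003,-0.011,0.007,-0.004],[0.7,0.012,0.01,0.003,-0.005,0.004,0],[0.7,0.012,0.008,0.003,-0.003,0.003,0]]}}

```text
time_s: 6.72
tool_pos: [0.5377, -0.0037, 0.0353]
tool_rot: [-179.7, -0.2, -102.8]
wrist_force: [2.4, 6.7, 7.7]
finger_gap: 0.0744
```

```bash
python3 -c "
from d import *
to(0,-5,18.5)
for n in ('scene','top'):
  im=bot.capture(n); cv2.imwrite(f'pics/{n}6.png',im)
  c=im[140:220,190:300]; cv2.imwrite(f'pics/{n}6c.png',cv2.resize(c,None,fx=7,fy=7,interpolation=cv2.INTER_CUBIC))
"
```

```text
t 6.72 rot [-179.67   -0.22 -102.76] TCP [ 0.5377 -0.0037  0.0353] holder x 3.2 yc 10.1 tipz 21.3 outer face 47.3 tab face -27.1 F [2.4 6.7 7.7] gap 74.4
shift mm [15.1  3.2  2.9] units [0.0503 0.0108 0.0096] turn units [-0.0037 -0.0025  0.0005]
```

View pics/scene6c.png

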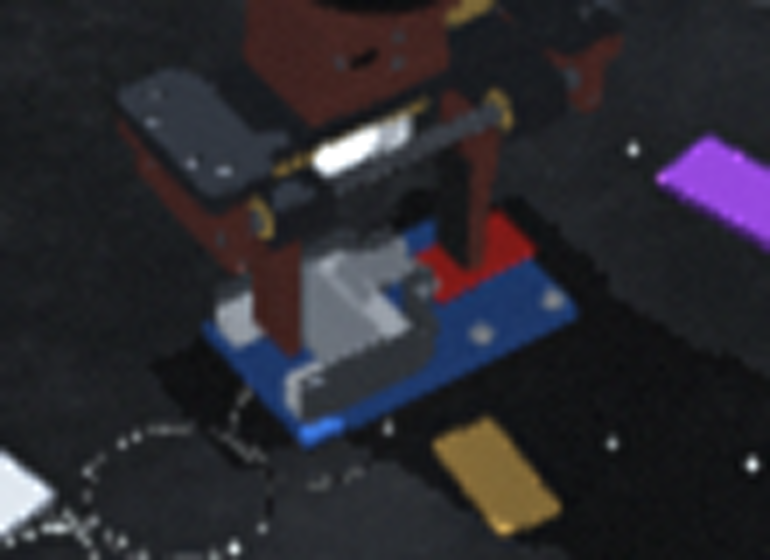

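Request:
{"fn": "arm_command", "kwargs": {"deltas": [[0.7,0,0.004,0.01,-0.003,-0.002,0],[0.7,0,0.003,0.007,0,0,0],[0.7,0,0.002,0.005,0,0,0]]}}

```text
time_s: 7.2
tool_pos: [0.5381, -0.0025, 0.0328]
tool_rot: [-179.6, 0.0, -102.7]
wrist_force: [-4.6, -0.9, 23.2]
finger_gap: 0.0748
```

```bash
python3 -c "
from d import *
to(0,-5,18.5)"
```

```text
t 7.2 rot [-179.6     0.03 -102.71] TCP [ 0.5381 -0.0025  0.0328] holder x 3.4 yc 11.3 tipz 18.8 outer face 48.7 tab face -26.1 F [-4.6 -0.9 23.2] gap 74.8
shift mm [16.3  3.4  0.3] units [0.0544 0.0115 0.0009] turn units [-0.0045  0.0003  0.001 ]
```

Request:
{"fn": "arm_command", "kwargs": {"deltas": [[0.7,0.012,0.006,0.004,-0.004,0,0.001],[0.7,0.012,0.006,0.004,-0.002,0,0],[0.7,0.012,0.006,0.004,-0.002,0,0]]}}

```text
time_s: 7.58
tool_pos: [0.5372, -0.0087, 0.0334]
tool_rot: [-179.6, 0.4, -102.9]
wrist_force: [2.0, 8.9, 12.5]
finger_gap: 0.0744
```

```bash
python3 -c "
from d import *
to(0,-5,18.5)"
```

```text
t 7.58 rot [-179.56    0.4  -102.88] TCP [ 0.5372 -0.0087  0.0334] holder x 3.9 yc 5.0 tipz 19.4 outer face 42.3 tab face -32.2 F [ 2.   8.9 12.5] gap 74.4
shift mm [10.   3.9  0.8] units [0.0335 0.0129 0.0028] turn units [-0.0049  0.0045 -0.0009]
```

Request:
{"fn": "arm_command", "kwargs": {"deltas": [[0.7,0.01,0.012,0.006,-0.004,0.003,0],[0.7,0.01,0.01,0.006,-0.002,0.002,0],[0.7,0.01,0.008,0.006,-0.002,0.002,0]]}}

```text
time_s: 7.95
tool_pos: [0.5364, -0.012, 0.0331]
tool_rot: [-179.2, 0.2, -102.9]
wrist_force: [1.4, 14.1, 17.6]
finger_gap: 0.0738
```

```bash
python3 -c "
from d import *
to(0,-5,18.5)
for n in ('scene','top'):
  im=bot.capture(n); cv2.imwrite(f'pics/{n}7.png',im)
  c=im[140:220,190:300]; cv2.imwrite(f'pics/{n}7c.png',cv2.resize(c,None,fx=7,fy=7,interpolation=cv2.INTER_CUBIC))
"
```

```text
t 7.95 rot [-179.17    0.22 -102.95] TCP [ 0.5364 -0.012   0.0331] holder x 3.8 yc 1.7 tipz 19.1 outer face 38.6 tab face -35.2 F [ 1.4 14.1 17.6] gap 73.8
shift mm [6.7 3.8 0.5] units [0.0224 0.0126 0.0018] turn units [-0.0092  0.0025 -0.0016]
```

View pics/scene7c.png

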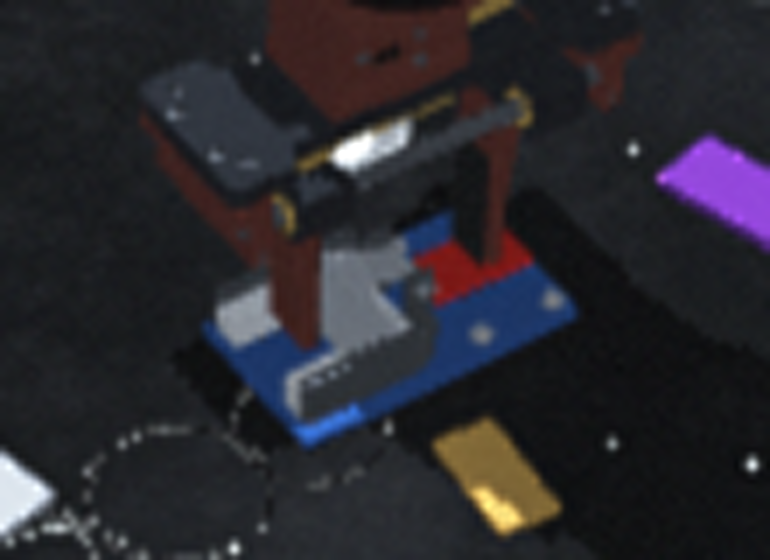

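Request:
{"fn": "arm_command", "kwargs": {"deltas": [[0.7,0.012,0.012,0.005,-0.009,0.002,-0.001],[0.7,0.012,0.01,0.005,-0.004,0.002,0],[0.7,0.012,0.008,0.005,-0.003,0.002,0]]}}

```text
time_s: 8.43
tool_pos: [0.5346, -0.0173, 0.0331]
tool_rot: [-179.6, 0.1, -102.8]
wrist_force: [2.1, 10.1, 12.9]
finger_gap: 0.0745
```

```bash
python3 -c "
from d import *
to(0,-5,18.5)
"
```

```text
t 8.43 rot [-179.57    0.07 -102.85] TCP [ 0.5346 -0.0173  0.0331] holder x 3.2 yc -3.8 tipz 19.1 outer face 33.4 tab face -41.1 F [ 2.1 10.1 12.9] gap 74.5
shift mm [1.2 3.2 0.6] units [0.0039 0.0107 0.0019] turn units [-0.0048  0.0008 -0.0005]
```

Request:
{"fn": "arm_command", "kwargs": {"deltas": [[0.7,0.01,0.01,0.005,-0.005,0.001,0],[0.7,0.01,0.008,0.005,-0.003,0.001,0]]}}

```text
time_s: 8.68
tool_pos: [0.5342, -0.0187, 0.0331]
tool_rot: [-179.6, 0.2, -102.9]
wrist_force: [2.9, 24.9, 14.4]
finger_gap: 0.0747
```

```bash
python3 -c "
from d import *
to(0,-5,18.5)
for n in ('scene','top'):
  im=bot.capture(n); cv2.imwrite(f'pics/{n}8.png',im)
  c=im[140:220,190:300]; cv2.imwrite(f'pics/{n}8c.png',cv2.resize(c,None,fx=7,fy=7,interpolation=cv2.INTER_CUBIC))
"
```

```text
t 8.68 rot [-179.62    0.25 -102.93] TCP [ 0.5342 -0.0187  0.0331] holder x 3.2 yc -5.3 tipz 19.1 outer face 32.0 tab face -42.7 F [ 2.9 24.9 14.4] gap 74.7
shift mm [-0.3  3.2  0.6] units [-0.001   0.0107  0.0021] turn units [-0.0042  0.0027 -0.0015]
```

View pics/scene8c.png

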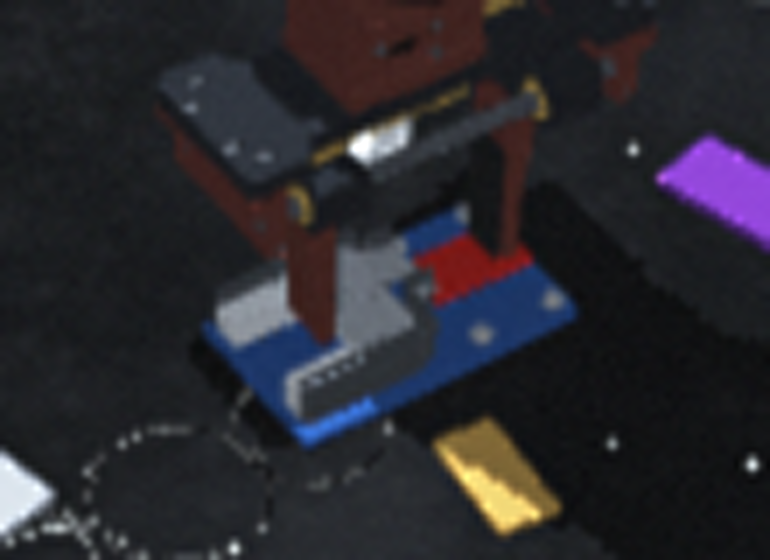

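View pics/top8c.png

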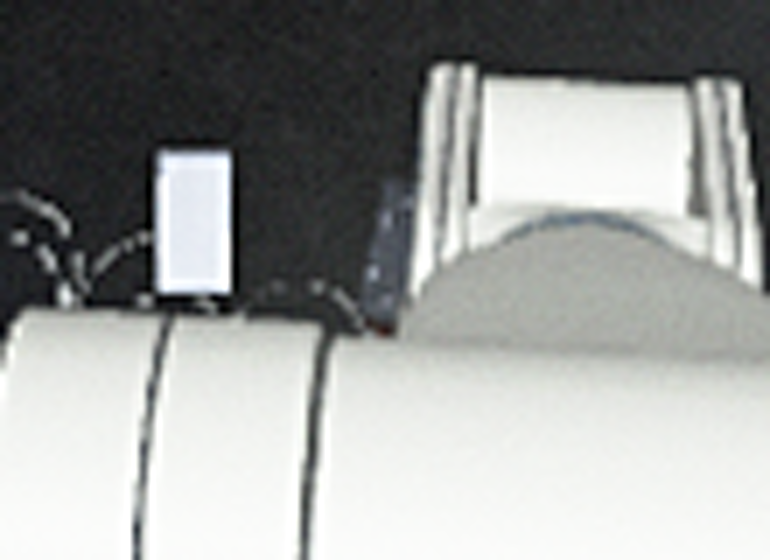

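The horizontal force has jumped to 25 N with the outer face at about 32 mm, which suggests the coupon is on the stops. I'll push a bit more to seat it and confirm it has stalled.

Request:
{"fn": "arm_command", "kwargs": {"deltas": [[0.7,0.01,0.008,0.005,-0.004,0.002,-0.001],[0.7,0.01,0.006,0.005,-0.003,0.002,-0.001],[0.7,0.01,0.006,0.005,0,0,0]]}}

```text
time_s: 9.15
tool_pos: [0.5342, -0.0186, 0.0332]
tool_rot: [-179.5, 0.5, -102.8]
wrist_force: [0.4, 19.6, 17.3]
finger_gap: 0.0744
```

```bash
python3 -c "
from d import *
to(0,-5,18.5)
"
```

```text
t 9.15 rot [-179.46    0.49 -102.85] TCP [ 0.5342 -0.0186  0.0332] holder x 3.2 yc -5.3 tipz 19.2 outer face 31.9 tab face -42.5 F [ 0.4 19.6 17.3] gap 74.4
shift mm [-0.3  3.2  0.6] units [-0.0009  0.0107  0.0021] turn units [-0.006   0.0055 -0.0006]
```

Request:
{"fn": "arm_command", "kwargs": {"deltas": [[0.7,-0.008,0,0.004,-0.004,0.003,0],[0.7,-0.008,0,0.004,-0.002,0.002,0]]}}

```text
time_s: 9.4
tool_pos: [0.5356, -0.0152, 0.0326]
tool_rot: [-179.9, -0.1, -102.7]
wrist_force: [-4.9, -10.6, 17.5]
finger_gap: 0.0748
```

```bash
python3 -c "
from d import *
to(0,-2,18.5)
for n in ('scene',):
  im=bot.capture(n); cv2.imwrite(f'pics/{n}9.png',im)
  c=im[140:220,190:300]; cv2.imwrite(f'pics/{n}9c.png',cv2.resize(c,None,fx=7,fy=7,interpolation=cv2.INTER_CUBIC))
"
```

```text
t 9.4 rot [-179.94   -0.13 -102.66] TCP [ 0.5356 -0.0152  0.0326] holder x 3.7 yc -1.7 tipz 18.6 outer face 35.8 tab face -39.1 F [ -4.9 -10.6  17.5] gap 74.8
shift mm [0.3 3.7 0.1] units [0.0011 0.0124 0.0004] turn units [-0.0007 -0.0015  0.0016]
```

View pics/scene9c.png

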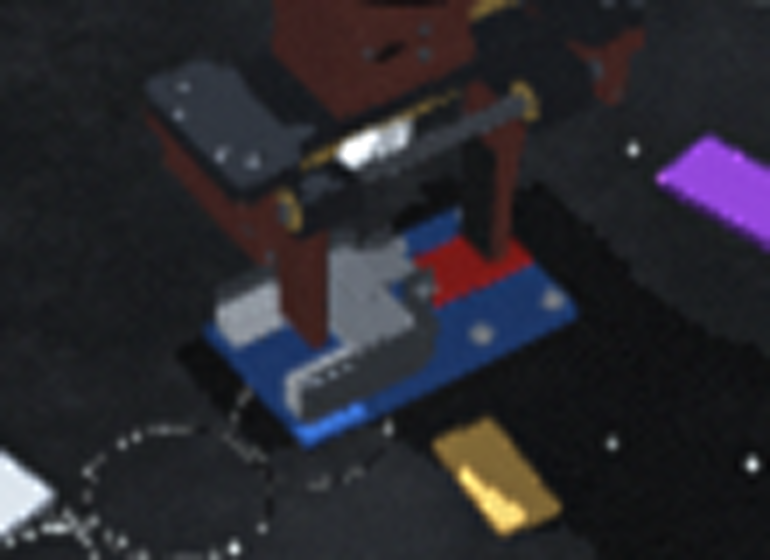

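The outer finger now stands about 4 mm off the coupon with the tab still down. I'm lifting straight up.

Request:
{"fn": "arm_command", "kwargs": {"deltas": [[0.7,0,0,-0.015,0,0,0],[0.7,0,0,-0.02,0,0,0],[0.7,0,0,-0.02,0,0,0],[0.7,0,0,-0.03,0,0,0],[0.7,0,0,-0.04,0,0,0],[0.7,0,0,-0.06,0,0,0],[0.7,0,0,-0.1,0,0,0],[0.7,0,0,0,0,0,0]]}}

```text
time_s: 10.45
tool_pos: [0.5356, -0.0148, 0.1227]
tool_rot: [-179.9, -0.1, -102.6]
wrist_force: [0.7, 0.0, -0.2]
finger_gap: 0.0747
```

```bash
python3 -c "
from d import *
st()
for n in ('scene',):
  im=bot.capture(n); cv2.imwrite(f'pics/{n}10.png',im)
  c=im[140:220,190:300]; cv2.imwrite(f'pics/{n}10c.png',cv2.resize(c,None,fx=7,fy=7,interpolation=cv2.INTER_CUBIC))
"
```

```text
t 10.45 rot [-179.9    -0.13 -102.65] TCP [ 0.5356 -0.0148  0.1227] holder x 3.7 yc -1.2 tipz 108.7 outer face 36.2 tab face -38.6 F [ 0.7  0.  -0.2] gap 74.7
```

View pics/scene10c.png

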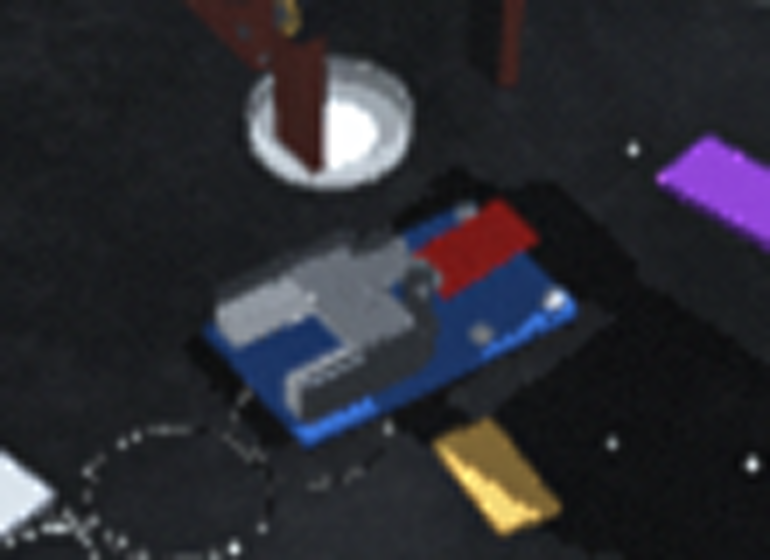

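The tab is half up, so the jaw is resting on something. The notch is open and the coupon is inboard. I'll take the hand away and measure in good light.

Request:
{"fn": "arm_command", "kwargs": {"deltas": [[0.7,0,0,-0.15,0,0,0],[0.7,0,0,-0.15,0,0,0],[0.7,0.12,0,0,0,0,0],[0.7,0.15,0,0,0,0,0],[0.7,0.15,0,0,0,0,0],[0.7,0.15,0,0,0,0,0],[0.7,0.15,0,0,0,0,0],[0.7,0,0,0,0,0,0]]}}

```text
time_s: 11.5
tool_pos: [0.4828, -0.2297, 0.208]
tool_rot: [179.3, -0.1, -102.5]
wrist_force: [0.1, -0.9, 0.1]
finger_gap: 0.0745
```

Request:
{"fn": "arm_command", "kwargs": {"deltas": [[0.7,0.15,0,0,0,0,0],[0.7,0.15,0,0,0,0,0],[0.7,0.15,0,0,0,0,0],[0.7,0.15,0,0,0,0,0],[0.7,0,0,0,0,0,0]]}}

```text
time_s: 12.12
tool_pos: [0.4432, -0.4045, 0.2035]
tool_rot: [179.0, 0.2, -102.3]
wrist_force: [0.4, -0.2, -0.7]
finger_gap: 0.0746
```

```bash
python3 -c "
from d import *
st()
for n,b,f in(('scene',(214,160,274,208),13),('top',(244,170,292,208),16)):
  im=bot.capture(n); cv2.imwrite(f'pics/{n}11.png',im)
  c=im[b[1]:b[3],b[0]:b[2]];c=np.clip(255*(c/255.)**1.5,0,255).astype(np.uint8); cv2.imwrite(f'pics/{n}11c.png',cv2.resize(c,None,fx=f,fy=f,interpolation=cv2.INTER_NEAREST))
"
```

```text
t 12.12 rot [ 178.98    0.15 -102.3 ] TCP [ 0.4432 -0.4045  0.2035] holder x -0.1 yc -401.7 tipz 189.5 outer face -364.4 tab face -439.0 F [ 0.4 -0.2 -0.7] gap 74.6
```

View pics/scene11c.png

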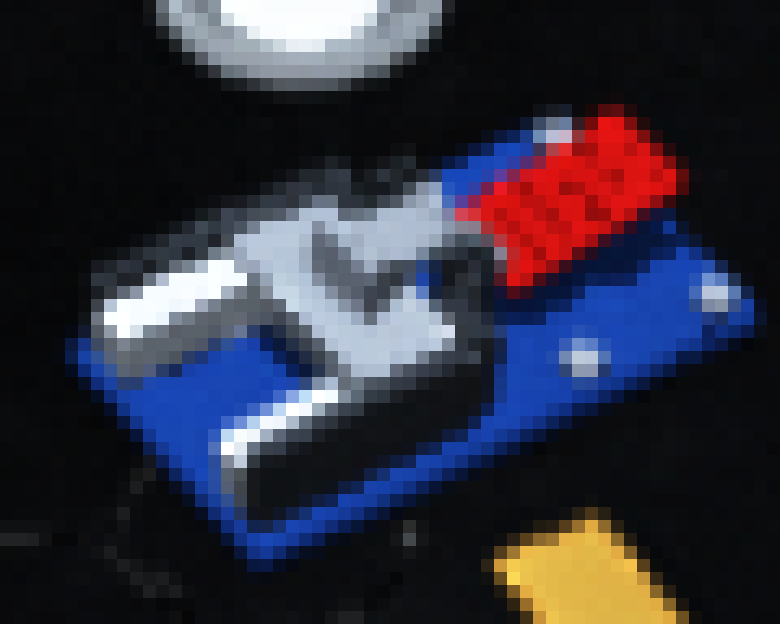

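View pics/top11c.png

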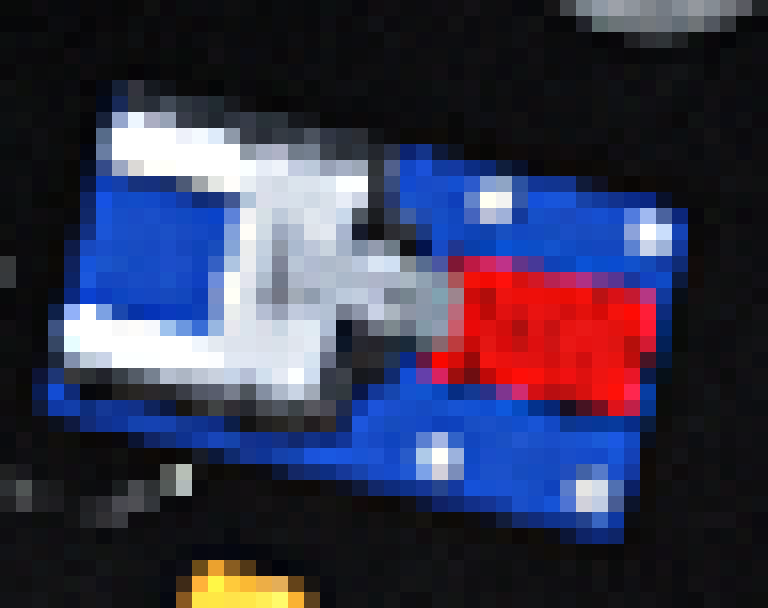

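View pics/scene11.png

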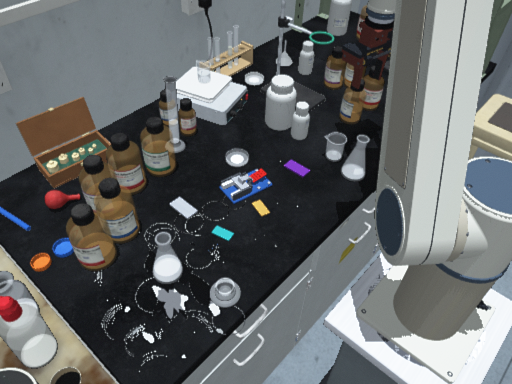

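```bash
python3 -c "
import h
from d import *
np.set_printoptions(precision=1,suppress=True)
h.O[:]=O
print('coupon outer scene',hf('scene',z13([[240,247],[345,378]]),.029),'deck front',hf('scene',z13([[104,320],[225,455]]),.024))
print('coupon outer top',hf('top',z16([[243,150],[220,365]]),.029),'deck front',hf('top',z16([[108,130],[65,330]]),.024))
# tab end height at clip 0.26: lateral check
ph=.42-.26;c,s=np.cos(ph),np.sin(ph)
for y in(-10,-56):
  Y=y*c-15*s;Z=34-15*c-y*s
  for x in(-13,13):
    X=np.r_[O+(x*v+Y*u)/1e3,Z/1e3]; p=proj('scene',X)[0]; print('pred tab corner zoom px',((p-[214,160]+.5)*13))
"
```

```text
coupon outer scene [[ 21.5  32.4]
 [-21.7  35.4]] deck front [[ 23.3  64.5]
 [-22.2  64.6]]
coupon outer top [[ 25.   35.4]
 [-21.5  30.1]] deck front [[ 24.   64.7]
 [-20.4  64.1]]
pred tab corner zoom px [512.9 289.5]
pred tab corner zoom px [441.6 216.4]
pred tab corner zoom px [691.4 180. ]
pred tab corner zoom px [618.6 109. ]
```

The tab corners predicted for a clip angle of 0.26 rad match the picture: predicted (691,180) and (619,109), seen at about (688,180) and (612,106). The coupon edge is about 31 mm inside the deck front, against 30 mm nominal. I'm handing in.

```bash
python3 -c "
from workcell import bot
print(bot.job_done())"
```

```text
the job is handed in; nothing more can be done
None
```

The steel coupon is loaded and clamped in the holder, and I handed the job in with the hand clear at about 12 s of the 43 s allowed.

**What I did:** With the gripper at a fixed 75 mm gap, one fingertip pressed the red tab to its hard stop. The other stood in the notch and pushed the coupon about 18 mm in, until it stalled against the stops at about 20 N. I backed off about 4 mm with the tab still down, lifted straight up so the jaw clamped, and moved the hand away.

**Last checks:**
- **Coupon:** its outer edge averages y ≈ 33–34 mm in both views, against 33 mm nominal. It sits about 31 mm inside the deck front, against 30 mm nominal. Both are within my measuring error.
- **Clip:** the tab corners match a clip angle of about 0.26 rad, which is where the jaw should rest on a coupon that is home.
- **Bystanders:** nothing looks moved in the last scene picture; I judged this by eye only.

**What disagreed:**
- Early in the push, before the coupon was under the jaw, the tab rose about 2 mm for a moment, to roughly 0.36 rad. I pressed it back to the stop before going on.
- The hand ran up to 4 mm off-centre sideways, still inside the notch.
- The coupon edge's end points scatter by up to 5 mm, with the slope in opposite directions in the two views. I took this as pixel noise, so how square the coupon sits rests on the stall against the stops.

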